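# Open the pusher carriage of a syringe pump

## Robot

A 6-joint arm with a two-finger parallel gripper is mounted at the origin on the work surface. World frame = base frame: x ahead of the robot, y to its left, z up, the work surface at z = 0. Lengths are in m, angles in rad, forces in N, time in s.
With the tool pointing down it reaches from about 0.25 to 0.8 m from the base axis. Payload 3.9 kg.
Tool frame: the origin (TCP) lies midway between the tips of the shut fingers; the grasp point (between the pads) lies 19 mm behind it; y points along the fingers, z is the direction in which the jaws open and shut, and the axes are right-handed (so a half turn about y gives the same grasp; the last joint's range is limited). The gripper opens to 85 mm and grips with 20 to 120 N. Pads are 22 mm wide; open, the fingers measure 114 mm over their backs; the gripper's body (76 mm by 85 mm) begins 54 mm behind the grasp point. The pads swing forward as they close: fully open they stand 13 mm farther back than shut.
Start: joints at [-1.328, 0.26, -0.138, 1.173, 0, 1.571], TCP at [0.126, -0.51, 0.231] pointing down, gripper open.
Joint ranges: [-2.78, 2.78], [-0.83, 1.72], [-1.28, 1.37], [-1.9, 2.12], [-1.57, 1.48], [-3.14, 3.14]. Speed limits (rad/s): [2.57, 2.57, 3.14, 3.14, 3.14, 3.14].

## Interface

Orientations are given as a unit quaternion [w, x, y, z].
In Python, from workcell import arm gives the robot as it stands. The module is installed in compiled form; this text tells all that it offers.
- The arm moves only by the shell command python3 -m inch 'ROWS' [FORCE]. ROWS is JSON, one flat list of numbers, 7 for each row, row after row: the finger opening in m, from 0 to 0.0854, then the shift along the tool's x, y, z in m, then the turn, a rotation vector about the tool's x, y, z in rad. In form: [grip, tx, ty, tz, rx, ry, rz, grip, tx, ty, tz, rx, ry, rz, ...]. A call has 1 to 20 rows; each row shifts and turns the commanded pose from where the row before left it, along the tool's axes as they then stand; what a row does not reach is not made up. A row lasts 1/10 s, in which the tool goes at most 50 mm and 8.59 degrees, less where a joint would pass 70% of its speed; a pose out of reach is approached as far as the arm can. A call is refused whole if a number of a shift passes 0.05 or a number of a turn 0.15, either way. A call with a gripper value outside its range is refused whole. The fingers move at their own pace and stop on an object; FORCE is the grip in N (left out, the last holds). Time passes only in rows, so rows that do not move let the fingers close. It gives the time, the measured TCP pose, the force and the opening at its end, in the units of the state.
- arm.get_state(): the state, without advancing time (a new reading comes with each control period).
- arm.grab_frame(name): name is "scene" or "side" or "wrist"; returns the picture (480x640x3 uint8, red, green, blue); there is no depth.
- arm.calibration(name): a dict with "mtx" (3x3 intrinsics, pixels), "D" ([k1, k2, p1, p2, k3] as OpenCV has them; the pictures are not rectified), "R" (3x3) and "t" (3): a world point X has camera coordinates R X + t; the wrist camera has in their place "mount" (4x4, takes a point from camera to tool coordinates, whose origin is the TCP and whose axes are the tool frame's). Camera axes: x right, y down, z forward; pixel columns grow to the right and rows downward; lengths in m; the calibration is good to about 2 mm. A picture is of the moment at which its call begins: read the wrist's pose just before it. calibration takes no time and is no camera call.
- arm.close_job(): hands the job in, once; it reports no verdict.
The state is a dict: "time": time; "qpos": joint angles; "qvel": joint speeds; "joint_torque": joint torques, N m; "ee_pos": TCP position; "ee_rot": TCP orientation; "contact_force": force on the tool from outside, world axes, zero at the start; "torque": the same for the moment, N m; "finger_gap": opening from 0.0 (shut) to 1.0 (fully open).
Only numpy, scipy, OpenCV 4.12 (cv2) and the standard library are available. Lean on these libraries where they do the work, as an engineer would, in place of code of your own. Each camera call takes 0.05 s, during which the arm holds its last target. There are 200 camera calls.

## Task

Get the syringe pump ready for a new syringe: press the release button on top of the pusher carriage all the way down and, without letting it up on the way, push the carriage along its rods, away from the syringe cradle, until it meets the end stop; then let go so that it locks there, and move clear. Do not press the pump's start button, and leave the syringe, carton, vial and tape roll lying where they are.

Things in the scene. Friction and masses are not known exactly. Their poses are not given: they have to be found in the camera images.
- pump: Bench syringe pump, fixed on the table: white housing 150 (x) x 340 (y) x 50 mm high. Origin: centre of its underside, on the table. Its y axis is the line of the guide rods; the carriage opens towards +y, away from the grey V-shaped syringe cradle at the -y end. An aluminium end stop block, 70 x 25 mm and 96 mm high above the table, stands at the +y end; the housing turns about the vertical from start to start.
- carriage (a joint): Travel of the pusher carriage along the pump's +y, in m: 0 nearest the cradle, 0.140 at the end stop (opened); it begins locked at 0 to 0.065. A grey block 70 x 70 mm, flat deck 92 mm above the table, centre at x = 20 mm, y = -30 mm + travel in the pump's frame. Unlocked it slides with about 1 N of friction plus 20 N per m/s.
- release (a joint): How far the release button is pressed, in m: 0 up, 0.007 fully down (firm stop). Spring: 4.5 N to start, 8 N fully down; it springs up. Up, a hidden toothed latch (6 mm pitch, one notch exactly at the end stop) locks the carriage firmly; it is free with the button over 4.5 mm down. Let go, the carriage creeps up to 3 mm into the nearest notch.
- release_top (a point): Centre of the top face of the release button: a ribbed black pad 50 mm (pump x) x 38 mm (pump y), on the carriage's deck, open to three sides, 104 mm above the table when up and moving straight down when pressed. It rides with the carriage.
- shoulder (a point): The upright shoulder on the carriage, just beyond the button on the +y side: a wall 70 mm wide (pump x), 20 mm thick, top 128 mm above the table. The point is the middle of its flat face on the button's side (looks to -y of the pump), 118 mm above the table, 23 mm from the button's centre along the pump's +y. A finger that holds the button down can push against this face.
- start_top (a point): Centre of the top of the start button, which must not be pressed: a small round white button (20 mm across, 5 mm travel, 4 N) in a grey collar on the pump's housing, 71 mm above the table, on the pump's -x side near the cradle.
- syringe_mid (a point): Centre of a loose capped syringe lying on the table beside the pump, barrel 22 mm across, about 150 mm long overall along its x. To be left alone.
- carton_mid (a point): Centre of a loose plain white carton 45 x 110 x 35 mm high. To be left alone.
- vial_mid (a point): Centre of a loose upright vial 32 mm across, 62 mm high. To be left alone.
- tape_mid (a point): Centre of a loose roll of tape lying flat, 68 mm across, 22 mm high. To be left alone.

How it is judged:
On the way, in this order (a step that is already met when the one before it is completed fails the run):
1. the release button is held down while the carriage is still where it started (within 10 mm) (value of joint release above 0.004 m and distance of shoulder from where it was at the start of the episode below 0.01 m), for 0.05 s.
2. the carriage reaches the end stop (within 3 mm) with the button still held down (value of joint carriage above 0.137 m and value of joint release above 0.004 m), for 0.05 s.
At the end, for the whole second after the job is handed in: The carriage rests within 3 mm of its end stop, the release button is up again (within 1.5 mm) so that the carriage is locked, and the syringe, carton, vial and tape roll are within 15 mm of where they lay (value of joint carriage above 0.137 m and value of joint release below 0.0015 m and velocity of joint carriage between -0.005 and 0.005 m/s and distance of each of syringe_mid, carton_mid, vial_mid, tape_mid from where it was at the start of the episode below 0.015 m); the robot touches nothing.
It fails at once if the release button is let up (less than 2 mm down) on the way: with the carriage more than 10 mm from where it started and still more than 10 mm from the end stop (value of joint release below 0.002 m and distance of shoulder from where it was at the start of the episode above 0.01 m and value of joint carriage below 0.13 m).
It fails at once if the start button is pressed (lower by more than 2.5 mm) (z of start_top in the frame of pump below 0.0685 m).
It fails at once if the syringe, carton, vial or tape roll is shifted or lifted by more than 15 mm (distance of any of syringe_mid, carton_mid, vial_mid, tape_mid from where it was at the start of the episode above 0.015 m).
It also fails if it takes over 38 s, if anything falls off the work surface, if the arm or the gripper's body presses on something with over 40 N, if the wrist force passes 120 N, or if a joint passes its speed limit or range.

## Working session

There is one attempt and no reset: what is moved stays moved. The work goes in short steps, Python scripts to look and compute and a shell command to move; the robot and the scene stay as the last step left them, time stands still between calls to the robot, and variables do not carry over. Pictures are saved under pics/ and viewed, about 8 in all and at most 12, crops included, and the job is handed in when it is done.

```bash
mkdir -p pics; cat > h.py <<'E'
import numpy as np, cv2
from workcell import arm
def ray(name,uv,z):
    c=arm.calibration(name); K=np.array(c["mtx"]);D=np.array(c["D"]);R=np.array(c["R"]);t=np.array(c["t"])
    p=cv2.undistortPoints(np.array(uv,float).reshape(-1,1,2),K,D).reshape(-1,2)
    d=np.c_[p,np.ones(len(p))]@R; o=-R.T@t
    return o+d*((z-o[2])/d[:,2])[:,None]
def save(name,f):
    im=arm.grab_frame(name); cv2.imwrite(f"pics/{f}.png",im[...,::-1]); return im
E
python3 - <<'E'
from h import *
save("scene","scene0");save("side","side0")
s=arm.get_state();print({k:np.round(s[k],4) for k in("time","ee_pos","ee_rot","contact_force","finger_gap")})
for n in("scene","side"):
    c=arm.calibration(n);print(n,-np.array(c["R"]).T@np.array(c["t"]))
E
```

```text
{'time': np.float64(0.1), 'ee_pos': array([ 0.126 , -0.509 ,  0.2306]), 'ee_rot': array([ 0.0855, -0.0857,  0.7025, -0.7013]), 'contact_force': array([ 0.9695, -0.1014, -0.4613]), 'finger_gap': np.float64(1.0007)}
scene [ 0.88134363 -0.31476645  0.61800775]
side [ 0.2834568  -0.5140389   0.55331307]
```

View pics/scene0.png

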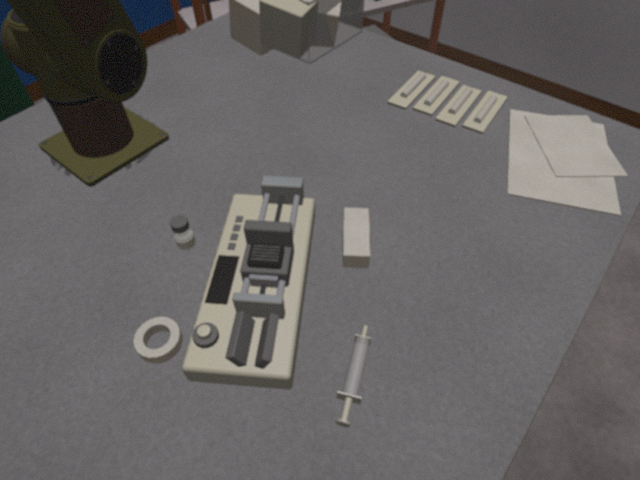

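View pics/side0.png

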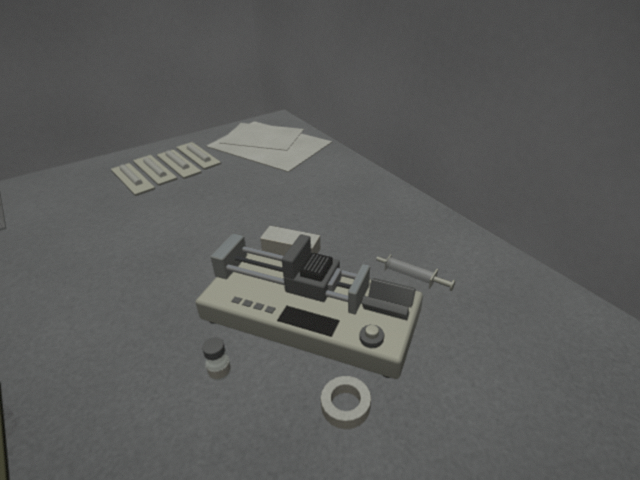

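Scene view: pump from (235,196) to (290,378), button near (265,254), shoulder behind it at (269,233), end stop (283,187), start button (205,333). In the side view the button is at (318,265) and the shoulder at (297,257). The loose objects are well off the rod line.

```bash
python3 - <<'E'
from h import *
a=cv2.imread("pics/scene0.png")[170:310,210:340];b=cv2.imread("pics/side0.png")[220:320,200:400]
a=cv2.resize(a,None,fx=4,fy=4,interpolation=cv2.INTER_CUBIC);b=cv2.resize(b,None,fx=4,fy=4,interpolation=cv2.INTER_CUBIC)
a=np.clip(a*1.6,0,255).astype('uint8');b=np.clip(b*1.8,0,255).astype('uint8')
cv2.imwrite("pics/ca.png",a);cv2.imwrite("pics/cb.png",b)
print("btn scene",ray("scene",[(265,254)],.104)," side",ray("side",[(318,264)],.104))
print("stop top",ray("scene",[(283,183)],.096),ray("side",[(229,243)],.096))
print("housing",ray("scene",[(235,196),(314,199),(188,368),(291,377)],.05))
print("start",ray("scene",[(205,329)],.071),"carton,vial,tape,syr",ray("scene",[(357,232),(180,222),(157,338),(355,372)],.03))
E
```

```text
btn scene [[ 0.56031414 -0.0557467   0.104     ]]  side [[ 0.55975377 -0.05917425  0.104     ]]
stop top [[0.47318314 0.07838865 0.096     ]] [[0.47189424 0.0831654  0.096     ]]
housing [[ 0.39250973  0.03381477  0.05      ]
 [ 0.50849337  0.116698    0.05      ]
 [ 0.58029056 -0.23446661  0.05      ]
 [ 0.69594703 -0.15675082  0.05      ]]
start [[ 0.56580935 -0.18543284  0.071     ]] carton,vial,tape,syr [[ 0.60489419  0.11640688  0.03      ]
 [ 0.34613961 -0.06082602  0.03      ]
 [ 0.49872602 -0.22994391  0.03      ]
 [ 0.75311654 -0.09062037  0.03      ]]
```

View pics/ca.png

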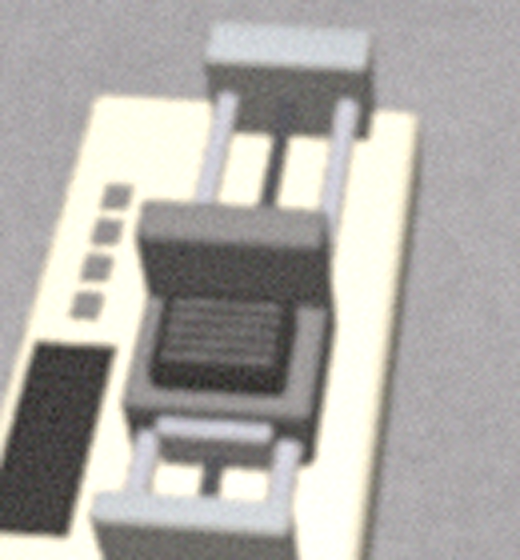

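View pics/cb.png

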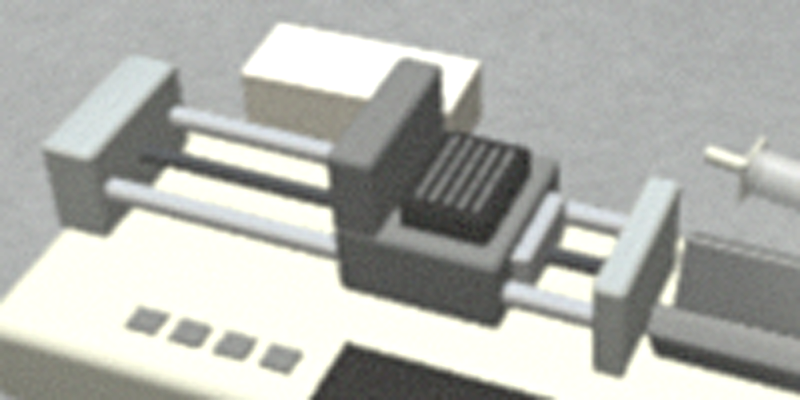

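```bash
cat >> h.py <<'E'
from scipy.spatial.transform import Rotation as Ro
th=np.radians(124.3)
PY=np.array([np.cos(th),np.sin(th),0]);PX=np.array([np.sin(th),-np.cos(th),0])
BTN=np.array([.560,-.0575,.104])
def st():
    s=arm.get_state();q=s["ee_rot"];R=Ro.from_quat(q[[1,2,3,0]] if isinstance(q,np.ndarray) else [q[1],q[2],q[3],q[0]]).as_matrix()
    return s,np.array(s["ee_pos"]),R
def rel(target):
    s,p,R=st()
    # level goal: y down, z along +-PX
    for sg in(1,-1):
        z=sg*PX;y=np.array([0,0,-1.]);G=np.c_[np.cross(y,z),y,z]
        print("turn(tool)",sg,np.round(Ro.from_matrix(R.T@G).as_rotvec(),4),"shift after turn",np.round(G.T@(target-p),4))
    print("t",round(float(s["time"]),2),"p",np.round(p,4),"F",np.round(s["contact_force"],2),"gap",round(float(s["finger_gap"]),3),"q",np.round(s["qpos"],3))
    print("btn-rel: px,py,z",np.round([(p-BTN)@PX,(p-BTN)@PY,p[2]],4), "shift now",np.round(R.T@(target-p),4))
E
python3 - <<'E'
from h import *
rel(BTN+[0,0,.096])
E
```

```text
turn(tool) 1 [ 1.2000e-03 -1.9267e+00 -1.6000e-03] shift after turn [-0.1285  0.0306  0.6129]
turn(tool) -1 [1.5000e-03 1.2149e+00 1.1000e-03] shift after turn [ 0.1285  0.0306 -0.6129]
t 0.1 p [ 0.126  -0.509   0.2306] F [ 0.97 -0.1  -0.46] gap 1.001 q [-1.328  0.261 -0.139  1.173 -0.     1.571]
btn-rel: px,py,z [-0.6129 -0.1285  0.2306] shift now [-0.5298  0.0311 -0.3339]
```

```bash
python3 -m inch '[0,0,0,0,0,-0.148,0, 0,0,0,0,0,-0.148,0, 0,0,0,0,0,-0.148,0, 0,0,0,0,0,-0.148,0, 0,0,0,0,0,-0.148,0, 0,0,0,0,0,-0.148,0, 0,0,0,0,0,-0.148,0, 0,0,0,0,0,-0.148,0, 0,0,0,0,0,-0.148,0, 0,0,0,0,0,-0.148,0, 0,0,0,0,0,-0.148,0, 0,0,0,0,0,-0.148,0, 0,0,0,0,0,-0.148,0]' 40
python3 - <<'E'
from h import *
rel(BTN+[0,0,.096])
E
```

```text
time: 1.4
ee_pos: [0.1261, -0.5092, 0.2308]
ee_rot: [0.626, -0.625, 0.33, -0.329]
contact_force: [0.1, -0.1, -0.2]
finger_gap: -0.001
turn(tool) 1 [-0.0004  0.0035 -0.0012] shift after turn [-0.1286  0.0308  0.613 ]
turn(tool) -1 [-1.9000e-03 -3.1381e+00  7.0000e-04] shift after turn [ 0.1286  0.0308 -0.613 ]
t 1.4 p [ 0.1261 -0.5092  0.2308] F [ 0.05 -0.05 -0.24] gap -0.001 q [-1.328  0.26  -0.139  1.173 -0.    -0.359]
btn-rel: px,py,z [-0.613  -0.1286  0.2308] shift now [-0.1265  0.0312  0.6134]
```

```bash
python3 -m inch '[0,-0.008,0,0.038,0,0,0, 0,-0.008,0,0.038,0,0,0, 0,-0.008,0,0.038,0,0,0, 0,-0.008,0,0.038,0,0,0, 0,-0.008,0,0.038,0,0,0, 0,-0.008,0,0.038,0,0,0, 0,-0.008,0,0.038,0,0,0, 0,-0.008,0,0.038,0,0,0, 0,-0.008,0,0.038,0,0,0, 0,-0.008,0,0.038,0,0,0, 0,-0.008,0,0.038,0,0,0, 0,-0.008,0,0.038,0,0,0, 0,-0.008,0,0.038,0,0,0, 0,-0.008,0,0.038,0,0,0, 0,-0.008,0,0.038,0,0,0, 0,-0.008,0,0.038,0,0,0, 0,0,0,0,0,0,0]'
python3 - <<'E'
from h import *
rel(BTN+[0,0,.03])
save("wrist","w1")
E
```

```text
time: 3.1
ee_pos: [0.5605, -0.0592, 0.2304]
ee_rot: [0.626, -0.625, 0.33, -0.33]
contact_force: [-0.5, -1.0, 0.2]
finger_gap: -0.001
turn(tool) 1 [-0.0017  0.0021 -0.0005] shift after turn [-0.0017  0.0964  0.0006]
turn(tool) -1 [-7.0000e-04 -3.1395e+00  2.7000e-03] shift after turn [ 0.0017  0.0964 -0.0006]
t 3.1 p [ 0.5605 -0.0592  0.2304] F [-0.5  -1.03  0.22] gap -0.001 q [-1.060e-01  3.260e-01 -4.600e-02  1.198e+00  1.000e-03  8.640e-01]
btn-rel: px,py,z [-0.0006 -0.0017  0.2304] shift now [-0.0016  0.0964  0.0004]
```

View pics/w1.png

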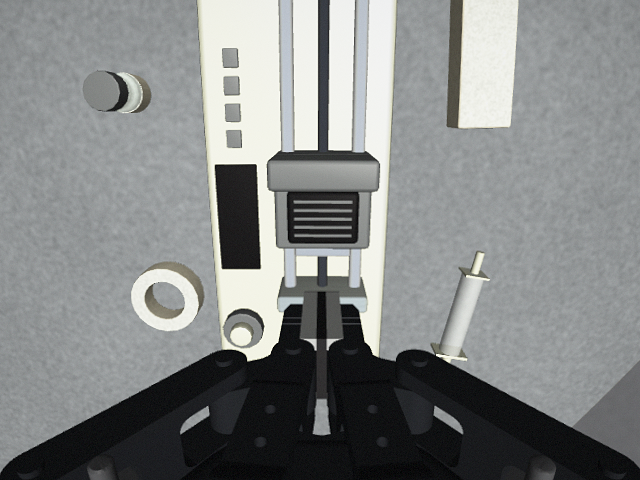

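Wrist view: the button pad is centred at about (323,217), the shoulder's upper face edge is at row 190, and the rods run straight up the image, so the yaw is good.

```bash
python3 - <<'E'
from h import *
c=arm.calibration("wrist");K=np.array(c["mtx"]);M=np.array(c["mount"]);s,p,R=st()
def wr(uv,z):
    q=cv2.undistortPoints(np.array([uv],float).reshape(-1,1,2),K,np.array(c["D"])).ravel()
    d=R@M[:3,:3]@[*q,1];o=p+R@M[:3,3];return o+d*(z-o[2])/d[2]
for n,uv,z in(("btn",(323,217),.104),("btnL",(288,217),.104),("btnR",(358,217),.104),("btn front",(323,243),.104),("shoulder top edge",(323,189),.128),("rod near",(322.5,285),.075),("rod far",(323.5,0),.075)):
    X=wr(uv,z);print(n,X.round(4),"px,py rel BTN",np.round([(X-BTN)@PX,(X-BTN)@PY],4))
E
```

```text
btn [ 0.5565 -0.0536  0.104 ] px,py rel BTN [-0.0007  0.0052]
btnL [ 0.5365 -0.0673  0.104 ] px,py rel BTN [-0.0249  0.0052]
btnR [ 0.5764 -0.04    0.104 ] px,py rel BTN [0.0234 0.0052]
btn front [ 0.5671 -0.0692  0.104 ] px,py rel BTN [-0.0007 -0.0137]
shoulder top edge [ 0.5428 -0.0339  0.128 ] px,py rel BTN [-0.0009  0.0292]
rod near [ 0.5924 -0.1067  0.075 ] px,py rel BTN [-0.0009 -0.0589]
rod far [0.4758 0.065  0.075 ] px,py rel BTN [-0.0005  0.1486]
```

```bash
python3 -m inch '[0,-0.003,0.03,0,0,0,0, 0,-0.003,0.03,0,0,0,0, 0,-0.003,0.03,0,0,0,0, 0,0,0.02,0,0,0,0, 0,0,0.008,0,0,0,0, 0,0,0,0,0,0,0]'
python3 - <<'E'
from h import *
rel(BTN)
E
python3 -m inch '[0,0,0.003,0,0,0,0, 0,0,0.003,0,0,0,0, 0,0,0.003,0,0,0,0, 0,0,0.002,0,0,0,0, 0,0,0,0,0,0,0]'
python3 - <<'E'
from h import *
rel(BTN)
E
```

```text
time: 3.75
ee_pos: [0.5509, -0.0555, 0.1123]
ee_rot: [-0.624, 0.625, -0.332, 0.33]
contact_force: [-0.3, -0.2, 0.6]
finger_gap: 0.001
turn(tool) 1 [ 0.0025 -0.0036 -0.0018] shift after turn [0.0068 0.0083 0.0064]
turn(tool) -1 [2.800e-03 3.138e+00 3.900e-03] shift after turn [-0.0068  0.0083 -0.0064]
t 3.75 p [ 0.5509 -0.0555  0.1123] F [-0.3  -0.19  0.61] gap 0.001 q [-0.1    0.386 -0.277  0.91  -0.     0.875]
btn-rel: px,py,z [-0.0064  0.0068  0.1123] shift now [0.0068 0.0083 0.0065]
time: 4.25
ee_pos: [0.5531, -0.055, 0.103]
ee_rot: [0.625, -0.625, 0.331, -0.332]
contact_force: [-0.9, -1.2, 3.8]
finger_gap: -0.0
turn(tool) 1 [-0.001  -0.0026  0.0011] shift after turn [ 0.0059 -0.001   0.0043]
turn(tool) -1 [-1.800e-03  3.139e+00 -1.500e-03] shift after turn [-0.0059 -0.001  -0.0043]
t 4.25 p [ 0.5531 -0.055   0.103 ] F [-0.86 -1.25  3.8 ] gap -0.0 q [-0.099  0.395 -0.291  0.884 -0.     0.876]
btn-rel: px,py,z [-0.0043  0.0059  0.103 ] shift now [ 0.0059 -0.001   0.0043]
```

```bash
python3 -m inch '[0,0,0.003,0,0,0,0, 0,0,0.002,0,0,0,0, 0,0,0.002,0,0,0,0, 0,0,0,0,0,0,0, 0,0,0,0,0,0,0]'
python3 - <<'E'
from h import *
rel(BTN)
E
```

```text
time: 4.75
ee_pos: [0.5534, -0.0554, 0.097]
ee_rot: [0.625, -0.625, 0.33, -0.332]
contact_force: [-1.2, -0.8, 9.6]
finger_gap: 0.001
turn(tool) 1 [-0.0014 -0.0027  0.0023] shift after turn [ 0.0055 -0.007   0.0043]
turn(tool) -1 [-3.6000e-03  3.1388e+00 -2.2000e-03] shift after turn [-0.0055 -0.007  -0.0043]
t 4.75 p [ 0.5534 -0.0554  0.097 ] F [-1.23 -0.83  9.55] gap 0.001 q [-0.099  0.4   -0.3    0.868 -0.001  0.876]
btn-rel: px,py,z [-0.0043  0.0055  0.097 ] shift now [ 0.0055 -0.007   0.0043]
```

```bash
python3 -m inch '[0,0,0.002,0,0,0,0, 0,0,0,0,0,0,0]'
python3 -m inch '[0,-0.004,0,0,0,0,0, 0,-0.004,0,0,0,0,0, 0,-0.004,0,0,0,0,0, 0,-0.004,0,0,0,0,0, 0,-0.004,0,0,0,0,0, 0,0,0,0,0,0,0]'
python3 - <<'E'
from h import *
rel(BTN)
E
```

```text
time: 4.95
ee_pos: [0.554, -0.0562, 0.0969]
ee_rot: [-0.624, 0.625, -0.329, 0.333]
contact_force: [-4.9, -3.0, 20.3]
finger_gap: 0.001
time: 5.55
ee_pos: [0.5428, -0.0396, 0.0969]
ee_rot: [-0.624, 0.625, -0.329, 0.333]
contact_force: [-4.1, -1.8, 20.5]
finger_gap: -0.002
turn(tool) 1 [-0.0022 -0.003   0.0055] shift after turn [ 0.0245 -0.0071  0.0041]
turn(tool) -1 [-0.0087  3.1386 -0.0035] shift after turn [-0.0245 -0.0071 -0.0041]
t 5.55 p [ 0.5428 -0.0396  0.0969] F [-4.15 -1.81 20.5 ] gap -0.002 q [-0.071  0.38  -0.333  0.852 -0.003  0.904]
btn-rel: px,py,z [-0.0041  0.0245  0.0969] shift now [ 0.0245 -0.007   0.0042]
```

```bash
python3 -m inch '[0,-0.005,0,0,0,0,0, 0,-0.005,0,0,0,0,0, 0,-0.005,0,0,0,0,0, 0,-0.005,0,0,0,0,0, 0,-0.005,0,0,0,0,0, 0,-0.005,0,0,0,0,0, 0,-0.005,0,0,0,0,0, 0,-0.005,0,0,0,0,0, 0,-0.005,0,0,0,0,0, 0,-0.005,0,0,0,0,0, 0,-0.005,0,0,0,0,0, 0,-0.005,0,0,0,0,0, 0,-0.005,0,0,0,0,0, 0,-0.005,0,0,0,0,0, 0,0,0,0,0,0,0]'
python3 - <<'E'
from h import *
rel(BTN)
save("scene","s2")
a=cv2.imread("pics/s2.png")[130:310,190:340];cv2.imwrite("pics/c2.png",np.clip(cv2.resize(a,None,fx=3,fy=3)*1.6,0,255).astype('uint8'))
E
```

```text
time: 7.05
ee_pos: [0.5033, 0.0187, 0.0968]
ee_rot: [-0.625, 0.625, -0.329, 0.333]
contact_force: [-5.4, -2.7, 24.6]
finger_gap: -0.001
turn(tool) 1 [-0.0023 -0.0028  0.0048] shift after turn [ 0.0949 -0.0072  0.004 ]
turn(tool) -1 [-0.0075  3.1388 -0.0035] shift after turn [-0.0949 -0.0072 -0.004 ]
t 7.05 p [0.5033 0.0187 0.0968] F [-5.35 -2.75 24.61] gap -0.001 q [ 0.039  0.319 -0.431  0.817 -0.003  1.014]
btn-rel: px,py,z [-0.004   0.0949  0.0968] shift now [ 0.0949 -0.0067  0.0042]
```

View pics/c2.png

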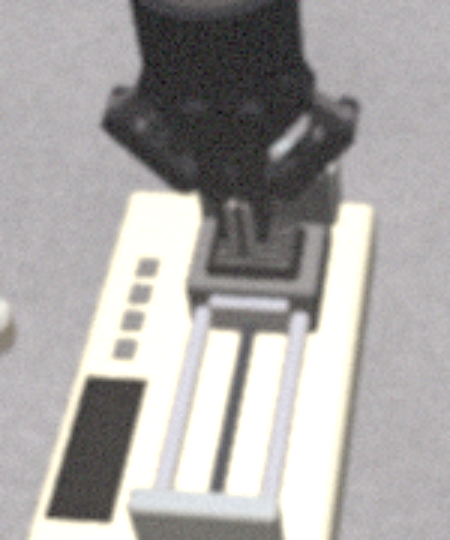

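The carriage follows the finger, with the button held down and the finger near the shoulder. I'll continue until force shows the end stop.

```bash
python3 -m inch '[0,-0.004,0,0,0,0,0, 0,-0.004,0,0,0,0,0, 0,-0.003,0,0,0,0,0, 0,0,0,0,0,0,0]'
python3 -m inch '[0,-0.003,0,0,0,0,0, 0,-0.003,0,0,0,0,0, 0,0,0,0,0,0,0]'
python3 - <<'E'
from h import *
rel(BTN)
E
```

```text
time: 7.5
ee_pos: [0.4972, 0.0276, 0.0968]
ee_rot: [-0.625, 0.625, -0.329, 0.333]
contact_force: [-5.5, -3.4, 24.0]
finger_gap: 0.002
time: 7.8
ee_pos: [0.4939, 0.0326, 0.0968]
ee_rot: [-0.625, 0.625, -0.329, 0.333]
contact_force: [-4.7, -4.0, 24.3]
finger_gap: 0.002
turn(tool) 1 [-0.0023 -0.0031  0.005 ] shift after turn [ 0.1116 -0.0072  0.0039]
turn(tool) -1 [-0.0079  3.1385 -0.0036] shift after turn [-0.1116 -0.0072 -0.0039]
t 7.8 p [0.4939 0.0326 0.0968] F [-4.68 -3.95 24.27] gap 0.002 q [ 0.068  0.306 -0.451  0.809 -0.003  1.043]
btn-rel: px,py,z [-0.0039  0.1116  0.0968] shift now [ 0.1117 -0.0066  0.0042]
```

```bash
python3 -m inch '[0,-0.003,0,0,0,0,0, 0,-0.002,0,0,0,0,0, 0,0,0,0,0,0,0]'
python3 -m inch '[0,-0.003,0,0,0,0,0, 0,-0.002,0,0,0,0,0, 0,0,0,0,0,0,0]'
python3 - <<'E'
from h import *
rel(BTN)
E
```

```text
time: 8.1
ee_pos: [0.4926, 0.0344, 0.0969]
ee_rot: [-0.623, 0.626, -0.328, 0.335]
contact_force: [-2.7, -10.6, 21.0]
finger_gap: -0.003
time: 8.4
ee_pos: [0.4916, 0.0385, 0.0969]
ee_rot: [-0.624, 0.625, -0.327, 0.336]
contact_force: [1.2, -10.5, 16.8]
finger_gap: 0.001
turn(tool) 1 [-0.004  -0.0045  0.0129] shift after turn [ 0.1178 -0.0071  0.0024]
turn(tool) -1 [-0.0202  3.137  -0.0063] shift after turn [-0.1178 -0.0071 -0.0024]
t 8.4 p [0.4916 0.0385 0.0969] F [  1.21 -10.46  16.76] gap 0.001 q [ 0.084  0.3   -0.461  0.801 -0.009  1.061]
btn-rel: px,py,z [-0.0024  0.1178  0.0969] shift now [ 0.1179 -0.0056  0.003 ]
```

```bash
python3 -m inch '[0,-0.003,0,0,0,0,0, 0,-0.003,0,0,0,0,0, 0,0,0,0,0,0,0]'
python3 -m inch '[0,-0.003,0,0,0,0,0, 0,-0.002,0,0,0,0,0, 0,0,0,0,0,0,0]'
python3 - <<'E'
from h import *
rel(BTN)
save("side","d3")
a=cv2.imread("pics/d3.png")[200:320,180:400];cv2.imwrite("pics/c3.png",np.clip(cv2.resize(a,None,fx=3.5,fy=3.5)*1.8,0,255).astype('uint8'))
E
```

```text
time: 8.7
ee_pos: [0.4895, 0.0436, 0.0969]
ee_rot: [-0.624, 0.625, -0.326, 0.337]
contact_force: [4.7, -10.2, 13.9]
finger_gap: -0.002
time: 9.0
ee_pos: [0.4895, 0.0436, 0.097]
ee_rot: [-0.621, 0.627, -0.324, 0.341]
contact_force: [10.7, -24.0, 9.0]
finger_gap: -0.0
turn(tool) 1 [-0.0047 -0.0069  0.0246] shift after turn [ 0.1232 -0.007   0.0013]
turn(tool) -1 [-0.0386  3.1344 -0.0074] shift after turn [-0.1232 -0.007  -0.0013]
t 9.0 p [0.4895 0.0436 0.097 ] F [ 10.68 -23.96   9.  ] gap -0.0 q [ 0.101  0.293 -0.471  0.791 -0.019  1.08 ]
btn-rel: px,py,z [-0.0013  0.1232  0.097 ] shift now [ 0.1233 -0.0039  0.0021]
```

View pics/c3.png

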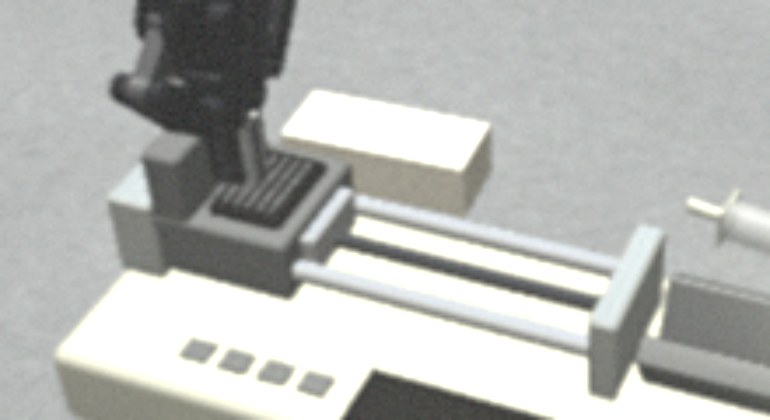

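The carriage sits against the stop block, the finger is against the shoulder (26 N) and the button is down at z 0.097. I'll lift straight up while still leaning on the shoulder.

```bash
python3 -m inch '[0,0,0,0,0,0,0, 0,0,-0.003,0,0,0,0, 0,0,-0.004,0,0,0,0, 0,0,-0.004,0,0,0,0, 0,0,-0.004,0,0,0,0, 0,0.002,-0.005,0,0,0,0, 0,0.004,-0.008,0,0,0,0, 0,0.004,-0.02,0,0,0,0, 0,0,-0.04,0,0,0,0, 0,0,-0.04,0,0,0,0, 0,0.03,-0.03,0,0,0,0, 0,0.04,0,0,0,0,0, 0,0.04,0,0,0,0,0, 0,0.04,0,0,0,0,0, 0,0,0,0,0,0,0, 0,0,0,0,0,0,0]'
python3 - <<'E'
from h import *
rel(BTN)
save("side","d4");save("wrist","w4")
a=cv2.imread("pics/d4.png");b=cv2.imread("pics/w4.png")
cv2.imwrite("pics/c4.png",np.vstack([np.clip(cv2.resize(a[190:340,160:400],(480,300))*1.8,0,255).astype('uint8'),cv2.resize(b[:300],(480,225))]))
E
```

```text
time: 10.65
ee_pos: [0.5703, -0.0819, 0.2506]
ee_rot: [-0.624, 0.625, -0.332, 0.331]
contact_force: [0.5, -0.3, 0.2]
finger_gap: 0.003
turn(tool) 1 [ 0.0008 -0.0042 -0.0013] shift after turn [-0.026   0.1466  0.0052]
turn(tool) -1 [2.1000e-03 3.1374e+00 1.3000e-03] shift after turn [ 0.026   0.1466 -0.0052]
t 10.65 p [ 0.5703 -0.0819  0.2506] F [ 0.5  -0.29  0.23] gap 0.003 q [-0.143  0.343  0.032  1.261  0.     0.833]
btn-rel: px,py,z [-0.0052 -0.026   0.2506] shift now [-0.0258  0.1466  0.0053]
```

View pics/c4.png

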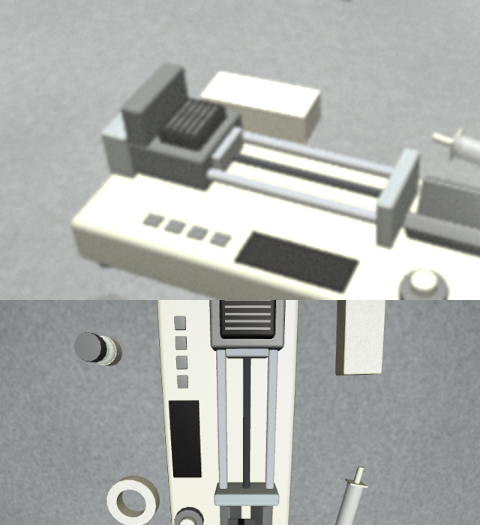

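The carriage is against the end stop, the button is up again, and the loose objects are where they lay. The arm is clear with no contact force.

```bash
python3 -c "
from workcell import arm
print(arm.close_job())"
```

```text
the job is handed in; nothing more can be done
None
```

The carriage is at its end stop with the release button up, the arm is clear, and the job is handed in; no verdict was reported.

- **Press and push:** With the shut fingers I pressed the button fully down (tip at z = 0.097 m) before any pushing. I then pushed the carriage about 0.11 m along the rods with the tip held at that height, until the push rose to about 26 N at the end stop. After that I lifted straight up while still leaning on the shoulder, and backed away. The robot clock read 10.65 s at the last reading, against the 38 s limit.
- **Last checks:** The side and wrist pictures show the carriage flush against the stop block and the button up. The start button was not touched, and the carton, vial, tape and syringe show no visible shift, judged by eye and not re-measured. The force on the tool is about 0.
- **Not exact or not measured:**
  - The first button position, from the scene and side cameras, was about 4–5 mm off along the rods from what the wrist camera then gave. I used the wrist value for the press.
  - I could not read the carriage and button positions directly, so those rest on the pictures and the contact forces.
- **Failed checks:** None.

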